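# Shut the parts case and slide it home into its bay

## Task

Put the open parts case away: shut its lid first, while the case is still out on the bench, then slide it hinge end first into the empty plywood bay until it is fully home against the back. Keep the case flat on the bench so the screws don't mix, leave the other case and the tools lying around as they are, and let go of it.

Things in the scene. Friction and masses are not known exactly. Their poses are not given: they have to be found in the camera images.
- case: open parts case: flat grey plastic organiser, 6 compartments, clear lid with grey rim; 130 (x) x 140 (y) x 38 mm high when shut, walls 34 mm, upright corners rounded 10 mm, 0.4 to 0.7 kg; too wide to grasp. Origin: centre of underside. +x = hinge end, goes into the bay first; -x = clip end, stays out. Starts on the bench on the -y side of the bays, turned up to 0.4 rad off world +y
- case_lid (a joint): lid angle, rad: 0 shut, 0.5 to 1.1 at the start. Hinge line along the case's y at x = +61, z = 34 mm in the case's frame; the lid is a 4 mm panel, 126 mm long x 134 mm wide, from there towards -x, raised at the clip end. Stiff hinge: it stays where it is left (under 1 N at the free edge moves it) and has no snap; pressing its top down shuts it
- lid_edge (a point): middle of the free (clip) edge of the lid, 126 mm from the hinge
- case_nose (a point): middle of the hinge-end face of the case, at x = +65 mm in its frame, 17 mm above its underside
- bay: the empty bay: low plywood box, open front, no floor (the case slides in on the bench), fixed. Outside 109 (x) x 162 (y) x 53 mm high, boards 9 mm; inside 100 deep x 144 wide x 44 high: 2 mm play each side of the case. Origin: centre of underside. +x points into it; the mouth, at -x, faces world -y within 0.12 rad. Nearer to or farther from the robot than the full bay; boxes on its roof to 93 mm
- bay_mouth (a point): middle of the bay's open front at bench height, at x = -54.5 mm in the bay's frame
- bay_stop (a point): middle of the inner face of the bay's back board, 100 mm in from the mouth, 17 mm above the bench; the hinge end of the case touches here when fully home, and the last 30 mm of the case then stand out of the mouth
- full_bay: the other bay, same box, holding the stored case; boxes up to 103 mm above the bench on the rear half of its roof; fixed; same origin and axes
- stored_case: the other parts case, same make and size as case, lid shut, stored in the full bay with 30 mm of it standing out; origin at the centre of its underside; leave it alone
- screwdriver: black-handled screwdriver 200 mm long lying on the bench; bystander, origin under its middle
- tape: tape measure, 70 x 40 x 66 mm, standing on the bench; bystander, origin at the centre of its underside
- flashlight: black flashlight standing on its head, 46 mm across, 145 mm tall; bystander, origin at the centre of its underside
- bit_tub: clear open tub 130 x 90 x 45 mm of red-handled bits; bystander, origin at the centre of its underside
- spray_can: spray can 66 mm across, 190 mm tall; bystander, origin at the centre of its underside
- drill: cordless drill standing on its battery, about 210 mm tall; bystander, origin under its grip at bench height
- mug: white mug 82 mm across, 95 mm tall; bystander, origin at the centre of its underside

How it is judged (in metres and radians):
On the way:
1. the lid is shut while the case is still outside the bay (value of joint case_lid below 0.07 rad and x of case_nose in the frame of bay_mouth below 0.01 m), for 0.2 s.
At the end, for the whole second after the job is handed in: The case lies flat in the bay that was empty, hinge end first, within 6 mm of touching the back board and square to it (0.06 rad, 6 mm sideways, 5 mm in height), lid shut (under 0.07 rad), at rest and let go (x of case_nose in the frame of bay_stop between -0.006 and 0.004 m and y of case_nose in the frame of bay_stop between -0.006 and 0.006 m and z of case_nose in the frame of bay_stop between -0.005 and 0.005 m and angle between the x axis of case and the x axis of bay, either way round below 0.06 rad and angle between case's own z axis and vertical below 0.05 rad and value of joint case_lid below 0.07 rad and linear speed of case below 0.01 m/s).
It fails at once if the case is tipped more than 0.3 rad from flat (angle between case's own z axis and vertical above 0.3 rad).
It fails at once if the case is lifted more than 25 mm off the bench (height (world z) of case above 0.025 m).
It fails at once if the stored case is moved more than 12 mm (distance of stored_case from where it was at the start of the episode above 0.012 m).
It fails at once if a bystander (screwdriver, tape, flashlight, tub, spray can, drill or mug) is moved more than 20 mm (distance of any of screwdriver, tape, flashlight, bit_tub, spray_can, drill, mug from where it was at the start of the episode above 0.02 m).
It also fails if it takes over 72 s, if anything falls off the work surface, if the arm or the gripper's body presses on something with over 40 N, if the wrist force passes 120 N, or if a joint passes its speed limit or range.

## Robot

A 7-joint arm with a two-finger parallel gripper is mounted at the origin on the work surface. World frame = base frame: x ahead of the robot, y to its left, z up, the work surface at z = 0. Lengths are in mm, angles in rad, forces in N, time in s.
With the tool pointing down it reaches from about 400 to 850 mm from the base axis. Payload 6.9 kg.
Tool frame: the origin (TCP) lies midway between the tips of the shut fingers; the grasp point (between the pads) lies 19 mm behind it; z points along the fingers, y is the line along which they close (so a half turn about z gives the same grasp; the last joint's range is limited). The gripper opens to 85 mm and grips with 20 to 120 N. Pads are 22 mm wide; open, the fingers measure 114 mm over their backs; the gripper's body (76 mm by 85 mm) begins 54 mm behind the grasp point. The pads swing forward as they close: fully open they stand 13 mm farther back than shut.
Start: joints at [1.327, 0.507, -0.238, 1.5, 0.126, 1.149, -0.155], TCP at [213.577, -587.364, 231.275] pointing down, gripper open.
Joint ranges: [-3.08, 3.08], [-0.24, 2.05], [-1.43, 1.35], [0, 2.5], [-1.52, 4.66], [0.17, 1.96], [-2.89, 2.89]. Speed limits (rad/s): [2.39, 2.39, 3.14, 3.14, 3.14, 3.14, 3.14].

## Interface

Orientations are given as a unit quaternion [x, y, z, w].
In Python, from rig import manip gives the robot as it stands.
- The arm moves only by the tool send_path, called after ">>>" as name(argument=value, ...) on one line, values as JSON. Schema: {"type":"object","properties":{"rows":{"type":"object","properties":{"steps":{"type":"array","items":{"type":"array","items":{"type":"number"},"minItems":7,"maxItems":7},"minItems":1,"maxItems":20}},"additionalProperties":false,"required":["steps"]},"only":{"type":"string"},"quiet":{"type":"boolean"},"lines":{"type":"string"}},"required":["rows"],"additionalProperties":false}. rows is an object whose key "steps" holds a list of rows, 1 to 20 of them, each of 7 numbers: a rotation vector rx, ry, rz in rad, then dx, dy, dz in mm, then the finger opening in mm; each row is the pose to reach, as a shift and turn from the pose commanded when the call began, along the tool's axes at that moment; what a row does not reach only later rows make up. A row lasts 1/10 s, in which the tool goes at most 50 mm and 0.15 rad, less where a joint would pass 70% of its speed; a pose out of reach is approached as far as the arm can. The fingers move at their own pace and stop on an object; the grip force is fixed at half the most. Time passes only in rows, so rows that do not move let the fingers close. The tool returns the time, the measured TCP pose, the force, the opening and the grip force at its end. only (a regular expression) keeps the lines of the reply that match it, lines (a string "A,B") keeps lines A to B, and quiet returns only ok. Input that does not fit is refused with a message, and nothing moves.
- manip.get_obs(): the state, without advancing time (a new reading comes with each control period).
- manip.snapshot(name): name is "scene" or "top" or "wrist"; returns a dict with "frame" (400x640x3 uint8, blue, green, red), "vertical_fov" (degrees; the focal length in pixels is half the picture's height over the tangent of half this angle, whatever the lens; pixels are square), "cx", "cy" (the principal point, pixels), "R" (3x3) and "t" (3): a world point X has camera coordinates R X + t. Camera axes: x right, y down, z forward; pixel columns grow to the right and rows downward; lengths in mm; the calibration is good to about 2 mm. A picture is of the moment at which its call begins. There is no depth.
- manip.finish_job(): hands the job in; it is judged then, once.
The state is a dict: "time_s": time; "joint_positions": joint angles; "qd": joint speeds; "joint_efforts": joint torques, N m; "ee_pos": TCP position; "eef_rot": TCP orientation; "force": force on the tool from outside, world axes, zero at the start; "wrist_torque": the same for the moment, N m; "gripper_width": finger opening in mm; "grasp_force": force on a finger pad.
Only numpy, scipy, OpenCV 4.12 (cv2) and the standard library are available. Lean on these libraries where they do the work, as an engineer would, in place of code of your own. Each camera call takes 0.05 s, during which the arm holds its last target. There are 200 camera calls.

## Working session

There is one attempt and no reset: what is moved stays moved. The work goes in short steps, Python scripts to look and compute and a tool call to move; the robot and the scene stay as the last step left them, time stands still between calls to the robot, and variables do not carry over. Pictures are saved under pics/ and viewed, at most 10 in all, crops included, and the job is handed in when it is done.

```bash
ls; mkdir -p pics
```

Run:
```python
from rig import manip
import cv2
for n in ["top","scene"]:
    s=manip.snapshot(n); cv2.imwrite(f"pics/{n}0.png",s["frame"]); print(n,s["vertical_fov"],s["cx"],s["cy"],s["R"],s["t"])
o=manip.get_obs(); print(o)
```

```text
pics
rig.py
top 42.43691132573107 320.5449165063532 207.85916674603865 [[-0.0065509  -0.99994469 -0.0082287 ]
 [-0.99776283  0.00708365 -0.06647675]
 [ 0.06653136  0.00777481 -0.99775404]] [ -23.47070505  563.45932873 1735.81901494]
scene 54.81717672149882 326.4148548237853 203.70174321825203 [[-0.47280372  0.88102017  0.01612751]
 [ 0.73596667  0.40489262 -0.54260024]
 [-0.48457167 -0.2446741  -0.83983623]] [ 303.17693155 -392.14659025 1366.8367927 ]
{'time_s': 0.1, 'joint_positions': array([ 1.32749411,  0.50826049, -0.23750541,  1.50104535,  0.12569964,
        1.14891486, -0.154841  ]), 'qd': array([-1.01988491e-03, -1.89645595e-03,  1.06949083e-03, -2.39091827e-03,
        1.47237935e-04,  5.36698640e-05,  2.45971002e-04]), 'joint_efforts': array([-3.92653834e-03, -6.21842694e+01, -2.19442114e+00, -2.50207400e+01,
        1.24450639e-02,  7.89519312e-03, -3.34386982e-05]), 'ee_pos': array([ 213.36656362, -586.96007021,  230.50722409]), 'eef_rot': array([ 9.84834709e-01,  1.73493290e-01, -1.64146495e-04, -8.03999183e-04]), 'force': array([0.22232528, 0.15854375, 0.87864526]), 'wrist_torque': array([0.06445422, 0.01655856, 0.01478404]), 'grasp_force': 0.0, 'gripper_width': 85.36408490286978}
```

View pics/top0.png

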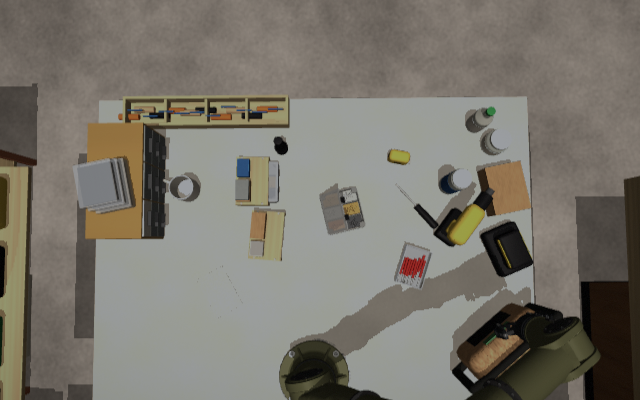

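View pics/scene0.png

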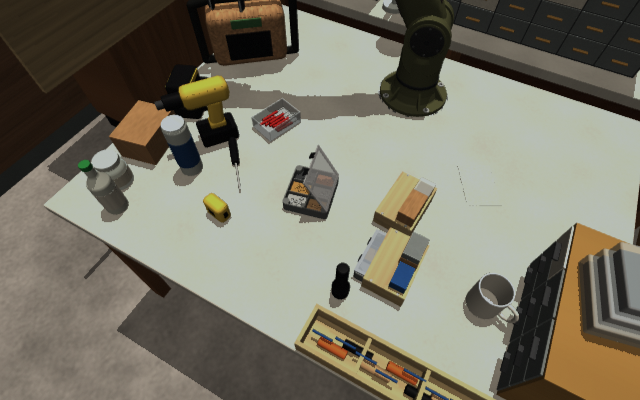

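The top view shows the open case at about (343,209) with its hinge at the left. The empty bay is at (266,234), nearer the robot, and the full bay is at (258,180). The flashlight is at (281,146) and the tub at (413,265). I'll convert these to world positions and take a zoomed crop.

Create h.py:
```python
import numpy as np, cv2
from rig import manip
from scipy.spatial.transform import Rotation as Ro
def foc(s): return s["frame"].shape[0]/2/np.tan(np.radians(s["vertical_fov"])/2)
def ray(s,uv):
    R=np.array(s["R"]);t=np.array(s["t"]);f=foc(s)
    d=R.T@np.array([(uv[0]-s["cx"])/f,(uv[1]-s["cy"])/f,1.]); return -R.T@t,d
def onz(s,uv,z):
    c,d=ray(s,uv); return c+d*(z-c[2])/d[2]
def proj(s,X):
    p=np.array(s["R"])@np.array(X,float)+np.array(s["t"]); f=foc(s); return np.array([f*p[0]/p[2]+s["cx"],f*p[1]/p[2]+s["cy"]])
def totool(dw):  # world shift -> tool axes at the present pose
    return Ro.from_quat(manip.get_obs()["eef_rot"]).inv().apply(dw)
```

Run:
```python
from h import *
np.set_printoptions(precision=1,suppress=True)
s=manip.snapshot("top")
for n,p,z in [("case",(343,209),20),("bay roof c",(266,234),53),("mouthN",(285,212),53),("mouthF",(282,260),53),("flash",(281,145),70),("tub",(413,265),20),("drill",(450,226),50),("mug",(184,187),50),("screw tip",(397,184),5),("screwbutt",(435,228),10),("tape",(399,157),60)]: print(n,onz(s,p,z))
cv2.imwrite("pics/topc.png",cv2.resize(s["frame"][140:280,220:380],None,fx=5,fy=4.2857,interpolation=cv2.INTER_CUBIC)[:600])
w=manip.snapshot("wrist"); cv2.imwrite("pics/w0.png",w["frame"]); R=np.array(w["R"]); print("wristcam",-R.T@w["t"],R,w["vertical_fov"])
```

```text
case [ 558.8 -103.7   20. ]
bay roof c [475.  154.7  53. ]
mouthN [548.   91.2  53. ]
mouthF [388.5 101.5  53. ]
flash [770.9 102.8  70. ]
tub [ 367.8 -337.9   20. ]
drill [ 497.6 -458.3   50. ]
mug [634.7 430.9  50. ]
screw tip [ 644.6 -290.7    5. ]
screwbutt [ 492.3 -416.8   10. ]
tape [ 729.1 -291.    60. ]
wristcam [ 287.2 -561.2  372.8] [[ 0.3 -0.9 -0. ]
 [-0.9 -0.3  0.3]
 [-0.3 -0.1 -1. ]] 66.64659572554491
```

View pics/topc.png

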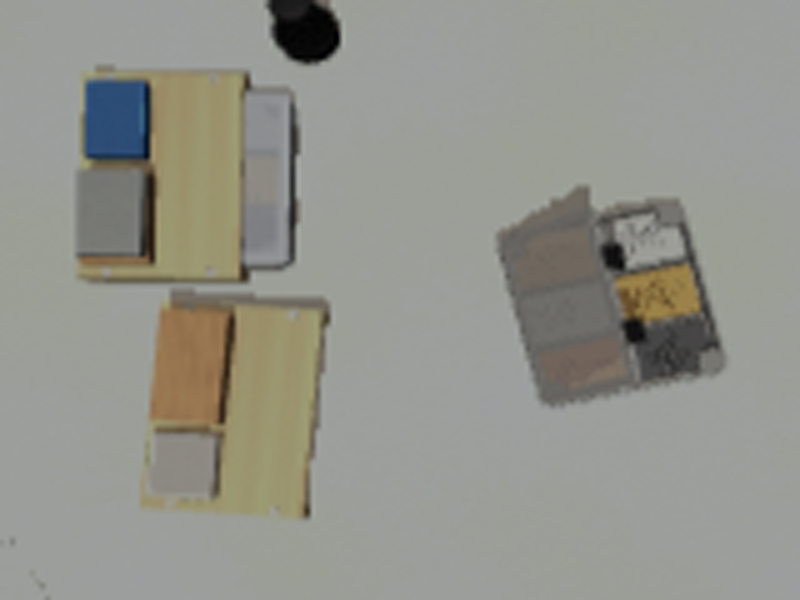

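The crop shows the case heading about 0.27 rad left of +y, with the lid raised and the hinge end facing the bays. The empty bay's mouth is near y=95, turned about -0.08 rad. I'll move the wrist camera over both for finer measurements.

>>> send_path(rows={"steps":[[0, 0, -1.22, 470, -454, -70, 85], [0, 0, -1.22, 470, -454, -70, 85], [0, 0, -1.22, 470, -454, -70, 85], [0, 0, -1.22, 470, -454, -70, 85], [0, 0, -1.22, 470, -454, -70, 85], [0, 0, -1.22, 470, -454, -70, 85], [0, 0, -1.22, 470, -454, -70, 85], [0, 0, -1.22, 470, -454, -70, 85], [0, 0, -1.22, 470, -454, -70, 85], [0, 0, -1.22, 470, -454, -70, 85], [0, 0, -1.22, 470, -454, -70, 85], [0, 0, -1.22, 470, -454, -70, 85], [0, 0, -1.22, 470, -454, -70, 85], [0, 0, -1.22, 470, -454, -70, 85], [0, 0, -1.22, 470, -454, -70, 85], [0, 0, -1.22, 470, -454, -70, 85], [0, 0, -1.22, 470, -454, -70, 85], [0, 0, -1.22, 470, -454, -70, 85]]})

```text
time_s: 2.0
ee_pos: [499.7, -1.9, 301.1]
eef_rot: [0.709, 0.705, -0.0, 0.0]
force: [0.2, -0.3, 0.4]
gripper_width: 85.3
grasp_force: 0.0
```

Run:
```python
from h import *
s=manip.snapshot("wrist"); cv2.imwrite("pics/w1.png",s["frame"])
np.savez("w1.npz",**{k:np.array(v) for k,v in s.items()})
```

```text
(no output)
```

View pics/w1.png

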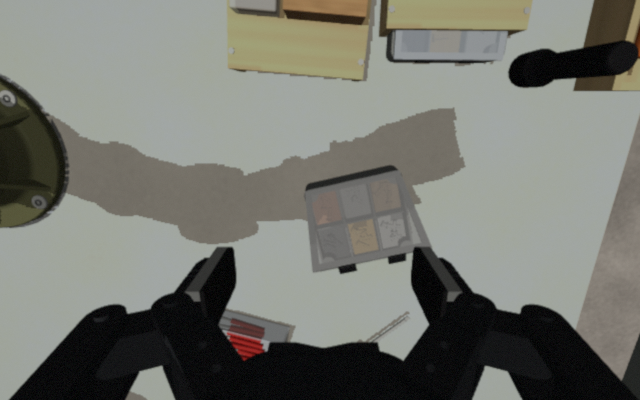

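The wrist view shows the empty bay's roof front edge from about (230,68) to (367,80). The stored case is at (395-505, 30-60), and the case's dark hinge-end face runs from (305,195) to (395,170). I'll zoom in for the corners.

Run:
```python
import cv2
f=cv2.imread("pics/w1.png"); a=cv2.resize(f[150:280,290:450],None,fx=5,fy=4.615,interpolation=cv2.INTER_CUBIC)
cv2.imwrite("pics/w1c.png",a)
```

```text
(no output)
```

View pics/w1c.png

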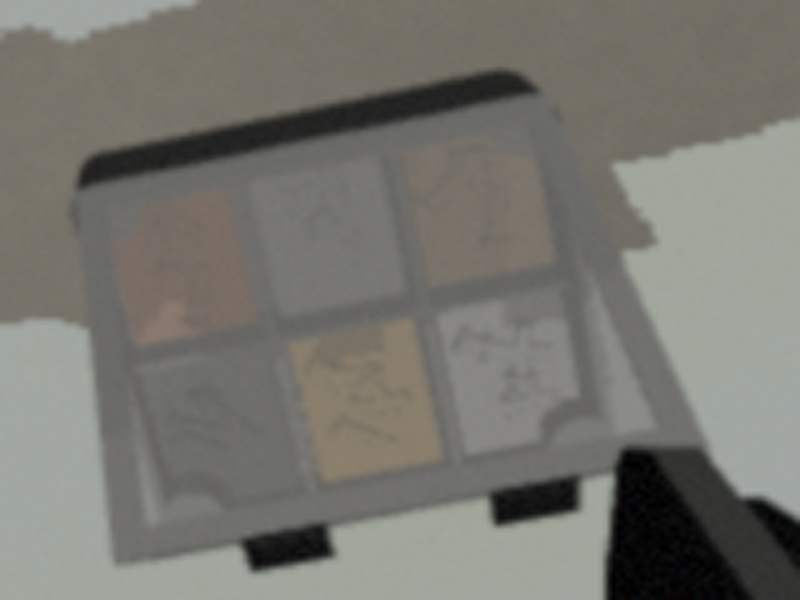

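The hinge-end lid corners are at (305.6,191.2) and (399,170.6). The free edge runs from (313,271.8) to (431,247.5), and the clips sit below it.

Run:
```python
from h import *
from scipy.optimize import least_squares
np.set_printoptions(precision=3,suppress=True)
s={k:v for k,v in np.load("w1.npz").items()}
A,B=onz(s,(305.6,191.2),36),onz(s,(399,170.6),36); print("hinge",A,B,np.linalg.norm(B-A))
P,Q=onz(s,(309,183.6),0),onz(s,(393,165.2),0); print("base",P,Q)
a,b=onz(s,(230,69),53),onz(s,(367.5,80),53); print("roof front",a,b,np.linalg.norm(b-a)); 
px=np.array([(305.6,191.2),(399,170.6),(313,271.8),(431,247.5)])
def pts(v):
    x,y,th,l=v; c,sn=np.cos(th),np.sin(th)
    o=[]
    for r in (0,126):
        for yy in (67,-67):
            X=61-r*np.cos(l); o.append([x+c*X-sn*yy,y+sn*X+c*yy,36+r*np.sin(l)])
    return o
r=least_squares(lambda v:np.ravel([proj(s,q) for q in pts(v)]-px),[555,-105,1.84,.8]); print("case",r.x,r.fun)
g=cv2.cvtColor(s["frame"],cv2.COLOR_BGR2HSV); 
m=cv2.inRange(g,(15,50,90),(40,160,255)); m[:, :200]=0;m[95:]=0
n,L,st,_=cv2.connectedComponentsWithStats(m)
for i in range(1,n):
    if st[i,4]>800:
        ys,xs=np.where(L==i); u=np.unique(xs); lo=np.array([[x,ys[xs==x].max()] for x in u])
        print(st[i]); k=lo[8:-8]; f=np.polyfit(k[:,0],k[:,1],1); print(f,u[[0,-1]],[np.polyval(f,u[j]) for j in(0,-1)])
```

```text
hinge [476.07  -52.559  36.   ] [604.991 -23.471  36.   ] 132.16130800750068
base [479.234 -51.779   0.   ] [604.637 -23.884   0.   ]
roof front [390.249 105.959  53.   ] [554.818  92.871  53.   ] 165.08823190318867
case [553.597 -97.323   1.793   1.059] [-0.916  0.045  0.377 -0.309 -0.652  0.157  1.045  0.253]
[ 227    0  145   81 9010]
[ 0.084 48.818] [227 371] [np.float64(67.86538461538461), np.float64(79.94856887298747)]
[ 386    0  146   31 4151]
[ 0.011 23.584] [386 531] [np.float64(27.865116279069763), np.float64(29.473345259391767)]
```

Measured:
- **Case:** centre (553.6, -97.3), heading 1.793.
- **Lid:** angle 1.06.
- **Bay mouth:** near (472.5, 99.4), heading about 1.491.

Next I shut the lid with the open fingertips, starting near the hinge side of its free edge.

>>> send_path(rows={"steps":[[0, 0, -0.15, -80, 51, 20, 85], [0, 0, -0.228, -80, 51, 60, 85], [0, 0, -0.228, -80, 51, 100, 85], [0, 0, -0.228, -80, 51, 140, 85], [0, 0, -0.228, -80, 51, 170, 85], [0, 0, -0.228, -80, 51, 180, 85], [0, 0, -0.228, -80, 51, 190, 85], [0, 0, -0.228, -80, 51, 200, 85], [0, 0, -0.228, -80, 51, 210, 85], [0, 0, -0.228, -80, 51, 220, 85], [0, 0, -0.228, -80, 51, 230, 85], [0, 0, -0.228, -80, 51, 240, 85], [0, 0, -0.228, -80, 51, 250, 85], [0, 0, -0.228, -80, 51, 255, 85], [0, 0, -0.228, -80, 51, 260, 85], [0, 0, -0.228, -80, 51, 260, 85]]})

```text
time_s: 3.65
ee_pos: [550.6, -80.1, 40.6]
eef_rot: [0.623, 0.782, -0.0, -0.0]
force: [-0.3, 0.1, 1.1]
gripper_width: 85.0
grasp_force: 0.0
```

Run:
```python
from h import *
s=manip.snapshot("scene"); cv2.imwrite("pics/s1.png",cv2.resize(s["frame"][110:260,230:430],None,fx=4,fy=4))
```

```text
(no output)
```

View pics/s1.png

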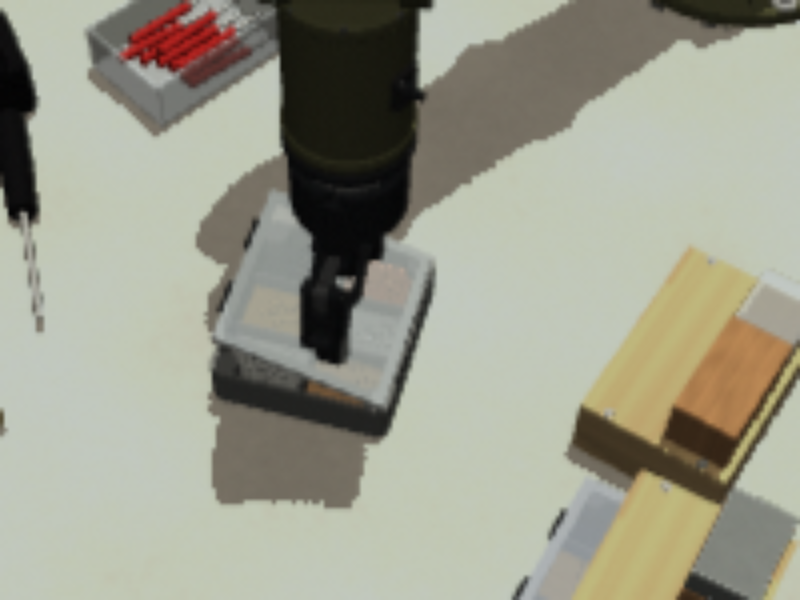

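The lid is partly lowered at about 0.3 rad, and the case hasn't moved. I'll finish pressing here, then press again nearer the clip end.

>>> send_path(rows={"steps":[[0, 0, 0, 0, 0, 5, 85], [0, 0, 0, 0, 0, 10, 85], [0, 0, 0, 0, 0, 13, 85], [0, 0, 0, 0, 0, 13, 85], [0, 0, 0, 0, 0, 2, 85], [0, 0, 0, -20, 0, -2, 85], [0, 0, 0, -40, 0, -2, 85], [0, 0, 0, -40, 0, 4, 85], [0, 0, 0, -40, 0, 9, 85], [0, 0, 0, -40, 0, 12, 85], [0, 0, 0, -40, 0, 14, 85], [0, 0, 0, -40, 0, 14, 85]]})

```text
time_s: 4.9
ee_pos: [559.7, -118.3, 27.0]
eef_rot: [0.622, 0.783, -0.0, -0.0]
force: [-0.0, -0.1, 0.5]
gripper_width: 85.1
grasp_force: 0.0
```

>>> send_path(rows={"steps":[[0, 0, 0, 0, 0, 1, 85], [0, 0, 0, 0, 0, 2, 85], [0, 0, 0, 0, 0, 2, 85]]})

```text
time_s: 5.2
ee_pos: [560.0, -118.9, 25.3]
eef_rot: [0.623, 0.782, 0.0, 0.0]
force: [-0.1, -0.4, -0.1]
gripper_width: 84.9
grasp_force: 0.0
```

>>> send_path(rows={"steps":[[0, 0, 0, 0, 0, 1, 85], [0, 0, 0, 0, 0, 2, 85], [0, 0, 0, 0, 0, 2, 85]]})

```text
time_s: 5.5
ee_pos: [560.1, -119.0, 24.9]
eef_rot: [0.623, 0.782, -0.0, 0.001]
force: [-4.6, 0.9, 16.2]
gripper_width: 84.9
grasp_force: 8.2
```

Force rises to 16 N at a tip height of about 38 mm, so the lid is shut. Now a short test drag with the fingertips pressed on the lid.

>>> send_path(rows={"steps":[[0, 0, 0, 0, 0, 1, 85], [0, 0, 0.01, 5, -2.5, 1, 85], [0, 0, 0.03, 12, -6, 1, 85], [0, 0, 0.05, 20, -10, 1, 85], [0, 0, 0.06, 26, -13.5, 1, 85], [0, 0, 0.06, 26, -13.5, 1, 85]]})

```text
time_s: 6.1
ee_pos: [545.1, -98.3, 25.2]
eef_rot: [0.646, 0.763, 0.002, 0.004]
force: [5.2, -4.0, 16.2]
gripper_width: 85.0
grasp_force: 8.7
```

Run:
```python
from h import *
s=manip.snapshot("wrist"); cv2.imwrite("pics/w2.png",s["frame"])
R=np.array(s["R"]);print(-R.T@s["t"])
```

```text
[532.50309894 -22.22372354 167.01819595]
```

View pics/w2.png

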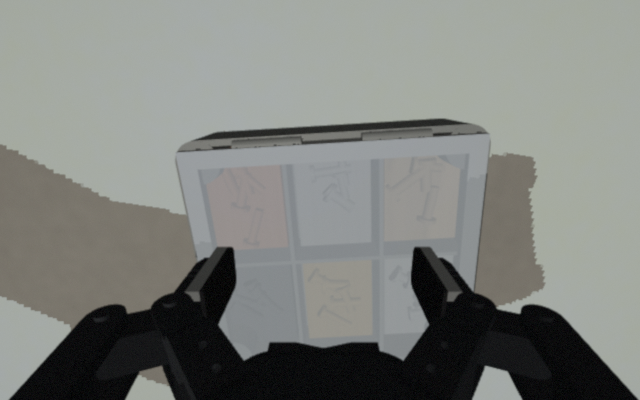

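The lid is shut. Its hinge-side top edge runs from (178,153) to (489,133), about 0.06 rad off the tool's y axis. I'll compute its pose.

Add to h.py:
```python
def case_pose(l,r,s=None,z=38.):
    s=s or manip.snapshot("wrist")
    # hinge edge of the lid, image left/right corners -> case centre, heading
    A,B=onz(s,l,z)[:2],onz(s,r,z)[:2]; d=(B-A)/np.linalg.norm(B-A); e=np.array([-d[1],d[0]])
    c=(A+B)/2-63*e   # lid edge x about +63
    return c,np.arctan2(e[1],e[0]),np.linalg.norm(B-A)
```

Run:
```python
from h import *
s=manip.snapshot("wrist"); g=cv2.cvtColor(s["frame"],cv2.COLOR_BGR2GRAY)
print(case_pose((178,153),(489,133),s)); o=manip.get_obs();q=o["eef_rot"];print(o["ee_pos"],2*np.arctan2(q[1],q[0]),o["force"])
```

```text
(array([ 554.99405205, -102.01769833]), np.float64(1.799785713688369), np.float64(131.94998043545655))
[545.03894589 -98.23783856  25.15020105] 1.736304829002235 [ 4.59097471 -4.30895401 19.26174517]
```

The fingers only slid on the lid and the case hasn't moved: its heading is still 1.80. So I'll push its walls instead. First I go to the far side with the finger pair aligned to the bay axis, then push towards -x, which squares the case up.

>>> send_path(rows={"steps":[[0, 0, 0, 0, 0, -30, 85], [0, 0, 0.1, -10, 30, -65, 85], [0, 0, 0.25, -30, 70, -75, 85], [0, 0, 0.4, -30, 118, -75, 85], [0, 0, 0.55, -30, 118, -75, 85], [0, 0, 0.7, -30, 118, -75, 85], [0, 0, 0.85, -30, 118, -75, 85], [0, 0, 1.0, -30, 118, -75, 85], [0, 0, 1.15, -30, 118, -75, 85], [0, 0, 1.3, -30, 118, -75, 85], [0, 0, 1.45, -30, 118, -75, 85], [0, 0, 1.6, -30, 118, -75, 85], [0, 0, 1.75, -30, 118, -75, 85], [0, 0, 1.816, -30, 118, -75, 85], [0, 0, 1.816, -30, 118, -75, 85], [0, 0, 1.816, -30, 118, -75, 85]]})

```text
time_s: 7.8
ee_pos: [662.2, -106.8, 97.2]
eef_rot: [0.999, -0.038, -0.0, 0.0]
force: [0.9, -0.3, 0.7]
gripper_width: 85.1
grasp_force: 0.0
```

Run:
```python
from h import *
s=manip.snapshot("wrist"); cv2.imwrite("pics/w3.png",s["frame"])
o=manip.get_obs();q=o["eef_rot"];print(o["joint_positions"],2*np.arctan2(q[1],q[0]))
```

```text
[ 0.19976253  0.69154565 -0.13364056  1.53629416  0.10685564  0.92113788
 -1.6161506 ] -0.0771147001518146
```

>>> send_path(rows={"steps":[[0, 0, 0, 0, 0, 45, 85], [0, 0, 0, 0, 0, 85, 85], [0, 0, 0, 0, 0, 94, 85], [0, 0, 0, -10, 0, 94, 85], [0, 0, 0, -20, 0, 94, 85], [0, 0, 0, -30, 0, 94, 85], [0, 0, 0, -40, 0, 94, 85], [0, 0, 0, -50, 0, 94, 85], [0, 0, 0, -60, 0, 94, 85], [0, 0, 0, -70, 0, 94, 85]]})

```text
time_s: 8.85
ee_pos: [591.9, -101.5, 3.7]
eef_rot: [0.999, -0.04, 0.0, 0.0]
force: [2.3, -1.1, -0.4]
gripper_width: 84.8
grasp_force: 1.4
```

>>> send_path(rows={"steps":[[0, 0, 0, -10, 0, 0, 85], [0, 0, 0, -20, 0, 0, 85], [0, 0, 0, -30, 0, 0, 85], [0, 0, 0, -40, 0, 0, 85], [0, 0, 0, -46, 0, 0, 85], [0, 0, 0, -46, 0, 0, 85]]})

```text
time_s: 9.45
ee_pos: [544.9, -97.6, 3.2]
eef_rot: [0.999, -0.04, -0.001, -0.0]
force: [0.5, 0.0, -0.1]
gripper_width: 84.9
grasp_force: 0.0
```

Run:
```python
from h import *
s=manip.snapshot("wrist"); cv2.imwrite("pics/w4.png",s["frame"])
np.savez("w4.npz",**{k:np.array(v) for k,v in s.items()})
```

```text
(no output)
```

View pics/w4.png

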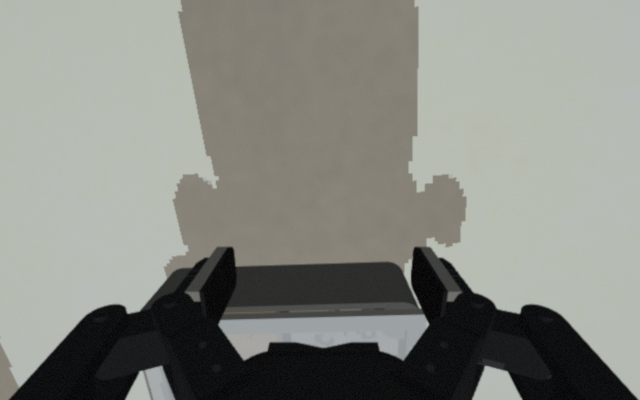

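The case's far side is between the fingers. Its bottom edge runs from about (190,267) to (395,263), and the lid edge is at about (230,318) to (410,311), so there's a slight residual angle. I'll lift and look from above.

>>> send_path(rows={"steps":[[0, 0, 0, 5, 0, -10, 85], [0, 0, 0, 10, 0, -60, 85], [0, 0, 0, 60, 0, -110, 85], [0, 0, 0, 100, 0, -160, 85], [0, 0, 0, 100, 0, -205, 85], [0, 0, 0, 100, 0, -210, 85], [0, 0, 0, 100, 0, -210, 85]]})

```text
time_s: 10.2
ee_pos: [648.7, -105.8, 217.4]
eef_rot: [0.999, -0.04, 0.003, 0.0]
force: [-1.0, -0.1, 0.1]
gripper_width: 85.0
grasp_force: 0.0
```

Run:
```python
from h import *
s=manip.snapshot("wrist"); cv2.imwrite("pics/w5.png",s["frame"])
np.savez("w5.npz",**{k:np.array(v) for k,v in s.items()})
print(onz({k:v for k,v in np.load("w4.npz").items()},(190,267),0),onz({k:v for k,v in np.load("w4.npz").items()},(395,263),0))
g=cv2.cvtColor(s["frame"],cv2.COLOR_BGR2HSV)
```

```text
[540.17127807 -24.73604438   0.        ] [ 533.91905668 -135.83077802    0.        ]
```

View pics/w5.png

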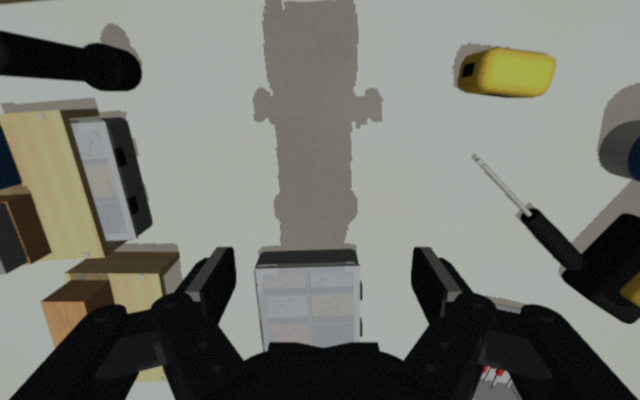

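The lifted view shows the case's dark far-side wall at (257-357, 250-267). The bay roof edge is at left, (180,255) to (163,380), and the stored case, flashlight, tape, screwdriver and drill are undisturbed. I'll measure the case wall numerically from the mask.

Add to h.py:
```python
def edge(s,box,z0,z1,vmax=60,trim=6):
    """dark side wall: upper image boundary = bench edge (z0), lower = top of wall (z1); returns lines & extents"""
    x0,x1,y0,y1=box; v=s["frame"].max(2)[y0:y1,x0:x1]; m=(v<vmax).astype(np.uint8)
    n,L,st,_=cv2.connectedComponentsWithStats(m); i=1+np.argmax(st[1:,4]); ys,xs=np.where(L==i)
    u=np.unique(xs); out=[]
    for fn,z in((np.min,z0),(np.max,z1)):
        p=np.array([[x+x0,fn(ys[xs==x])+y0+(0 if fn is np.min else 1)-.5] for x in u])[trim:-trim]
        f=np.polyfit(p[:,0],p[:,1],1); r=p[:,1]-np.polyval(f,p[:,0]); p=p[abs(r)<1.5]; f=np.polyfit(p[:,0],p[:,1],1)
        e=[u[0]+x0-.5,u[-1]+x0+.5]; out.append([onz(s,(a,np.polyval(f,a)),z) for a in e])
    return np.array(out),st[i]
```

Run:
```python
from h import *
np.set_printoptions(precision=2,suppress=True)
s={k:v for k,v in np.load("w5.npz").items()}
o,st=edge(s,(245,372,240,275),0,34,70); print(o,st)
for l in o: d=l[0]-l[1]; print(np.arctan2(d[1],d[0]), np.linalg.norm(d),l.mean(0))
v=s["frame"].max(2); print(v[240:285:2,300]); print(v[255,240:375:3])
```

```text
[[[ 539.37   -9.03    0.  ]
  [ 533.91 -142.07    0.  ]]

 [[ 540.73  -16.41   34.  ]
  [ 529.64 -138.22   34.  ]]] [  12    9  101   18 1361]
1.5298175458695067 133.15927832851324 [536.64 -75.55   0.  ]
1.4800025771965055 122.31379430606464 [535.19 -77.32  34.  ]
[120 119 122 121 120  84  41  39  41  39  37  42  68  71 140 148 148 149
 150 150 149 150 149]
[171 171 171 170 172 172 152  37  39  37  40  38  38  42  39  38  38  37
  39  38  39  39  38  36  39  37  37  37  36  39  39  38  41  37  40  41
  42  38  36 142 172 170 171 172 171]
```

>>> send_path(rows={"steps":[[0, 0, -0.15, -45, 20, 20, 85], [0, 0, -0.3, -90, 40, 40, 85], [0, 0, -0.45, -135, 60, 70, 85], [0, 0, -0.6, -185, 75, 100, 85], [0, 0, -0.75, -185, 75, 100, 85], [0, 0, -0.9, -185, 75, 100, 85], [0, 0, -1.05, -185, 75, 100, 85], [0, 0, -1.2, -185, 75, 100, 85], [0, 0, -1.35, -185, 75, 100, 85], [0, 0, -1.5, -185, 75, 100, 85], [0, 0, -1.571, -185, 75, 100, 85], [0, 0, -1.571, -185, 75, 100, 85], [0, 0, -1.571, -185, 75, 100, 85]]})

```text
time_s: 11.55
ee_pos: [454.7, -165.6, 112.3]
eef_rot: [0.735, 0.678, -0.001, -0.001]
force: [-0.1, -0.5, -0.1]
gripper_width: 85.1
grasp_force: 0.0
```

Run:
```python
from h import *
np.set_printoptions(precision=3,suppress=True)
o=manip.get_obs();q=o["eef_rot"];print(2*np.arctan2(q[1],q[0]))
w=manip.snapshot("wrist"); print(-np.array(w["R"]).T@w["t"]); cv2.imwrite("pics/w6.png",w["frame"])
np.savez("w6.npz",**{k:np.array(v) for k,v in w.items()})
for P in [(388,106,53),(547,94,53),(391,106,0),(475,-15,0),(400,-10,34),(537,-15,34)]: print(P,proj(w,P))
s={k:v for k,v in np.load("w5.npz").items()}; print("stored front",onz(s,(128,118),34),onz(s,(150,232),34))
```

```text
1.489467923301735
[462.662 -89.352 254.572]
(388, 106, 53) [ 122.837 -345.629]
(547, 94, 53) [ 480.074 -350.053]
(391, 106, 0) [ 182.168 -226.432]
(475, -15, 0) [332.855 -12.253]
(400, -10, 34) [213.038 -28.823]
(537, -15, 34) [435.39  -40.726]
stored front [721.872  92.67   34.   ] [592.352 101.752  34.   ]
```

>>> send_path(rows={"steps":[[0, 0, 0, 0, 4, 45, 85], [0, 0, 0, 0, 4, 90, 85], [0, 0, 0, 0, 4, 109, 85], [0, 0, 0, 10, 4, 109, 85], [0, 0, 0, 20, 4, 109, 85], [0, 0, 0, 30, 4, 109, 85], [0, 0, 0, 40, 4, 109, 85], [0, 0, 0, 50, 4, 109, 85], [0, 0, 0, 60, 4, 109, 85], [0, 0, 0, 70, 4, 109, 85]]})

```text
time_s: 12.6
ee_pos: [466.0, -96.1, 4.9]
eef_rot: [0.735, 0.678, 0.0, 0.001]
force: [-0.0, -4.2, 3.2]
gripper_width: 84.8
grasp_force: 2.6
```

>>> send_path(rows={"steps":[[0, 0, 0, 10, 0, 0, 85], [0, 0, 0, 20, 0, 0, 85], [0, 0, 0, 27, 0, 0, 85], [0, 0, 0, 30, 0, 0, 85], [0, 0, 0, 30, 0, 0, 85], [0, 0, 0, 20, 0, -5, 85], [0, 0, 0, 20, 0, -50, 85], [0, 0, 0, 20, 0, -100, 85], [0, 0, 0, 60, 0, -150, 85], [0, 0, 0, 100, 0, -200, 85], [0, 0, 0, 145, 0, -250, 85], [0, 0, 0, 145, 20, -297, 85], [0, 0, 0, 145, 20, -297, 85], [0, 0, 0, 145, 20, -297, 85]]})

```text
time_s: 14.0
ee_pos: [499.5, 50.3, 305.8]
eef_rot: [0.733, 0.68, 0.004, 0.002]
force: [-0.0, -0.5, -0.2]
gripper_width: 84.9
grasp_force: 0.0
```

Run:
```python
from h import *
np.set_printoptions(precision=2,suppress=True)
w=manip.snapshot("wrist"); cv2.imwrite("pics/w7.png",w["frame"])
np.savez("w7.npz",**{k:np.array(v) for k,v in w.items()})
print(manip.get_obs()["ee_pos"])
for P in [(390,106,53),(553,94,53),(475,75,17),(475,-50,34)]: print(P,proj(w,P))
```

```text
[497.98  48.56 302.99]
(390, 106, 53) [230.85 121.24]
(553, 94, 53) [359.84 120.97]
(475, 75, 17) [301.76 137.17]
(475, -50, 34) [309.19 223.9 ]
```

View pics/w7.png

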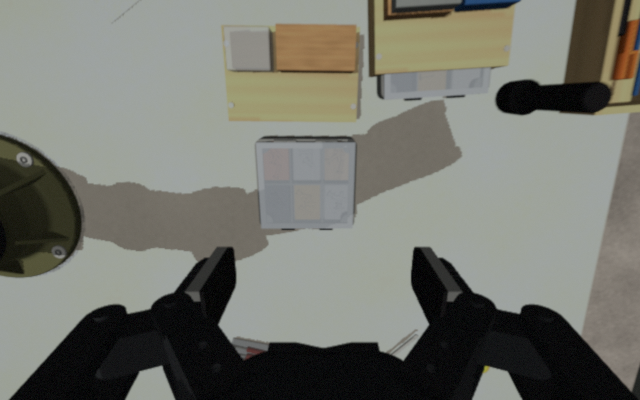

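The view shows the shut case nearly square in front of the bay. The lid's hinge edge runs from (257,141) to (354,139), and the bay roof front edge from (224,122) to (358,121), so the case sits to the far side. I'll get the offsets numerically.

Create m.py:
```python
from h import *
np.set_printoptions(precision=3,suppress=True)
def meas(s):
    f=s["frame"]; h=cv2.cvtColor(f,cv2.COLOR_BGR2HSV)
    m=cv2.inRange(h,(15,50,80),(40,200,255)); m[:75]=0; m[:, :200]=0; m[:,366:]=0; m[124:]=0
    L=[];Rr=[]
    for y in range(80,118):
        x=np.where(m[y])[0]; L.append((x.min()-.5,y)); Rr.append((x.max()+.5,y))
    F=[(x,np.where(m[:,x])[0].max()+.5) for x in range(228,354)]
    return L,Rr,F
def fit(s,P,z,horiz):
    W=np.array([onz(s,p,z)[:2] for p in P]); i,j=(0,1) if horiz else (1,0)
    c=np.polyfit(W[:,i],W[:,j],1); r=W[:,j]-np.polyval(c,W[:,i]); k=abs(r)<2*r.std()+.3; c=np.polyfit(W[k,i],W[k,j],1); return c,r[k].std()
```

Run:
```python
from m import *
s={k:v for k,v in np.load("w7.npz").items()}
L,R,F=meas(s)
for n,P,hz in(("L",L,0),("R",R,0),("F",F,1)):
    c,e=fit(s,P,53,hz); print(n,c,e,"at y=100" if not hz else "at x=472", np.polyval(c,100 if not hz else 472))
f=s["frame"]; h=cv2.cvtColor(f,cv2.COLOR_BGR2HSV)
for y in(150,180,210): print(y,f[y,250:268].tolist()[::2],'|',f[y,346:362].tolist()[::2])
for x in(275,300,335): print(x,f[128:150,x].max(1),f[220:236,x].max(1))
```

```text
L [  0.07  380.402] 1.1823317520432837 at y=100 387.4500292943795
R [  0.087 540.181] 0.44202222009407865 at y=100 548.919914445978
F [ -0.086 140.767] 0.3707063176376928 at x=472 100.25898397846315
150 [[157, 164, 159], [157, 164, 159], [148, 154, 149], [140, 139, 137], [154, 152, 148], [154, 152, 147], [146, 142, 138], [141, 138, 133], [142, 138, 134]] | [[141, 138, 134], [141, 138, 133], [141, 138, 133], [142, 139, 135], [130, 128, 123], [81, 85, 86], [101, 109, 113], [101, 109, 114]]
180 [[155, 163, 158], [155, 163, 158], [156, 163, 159], [145, 151, 147], [138, 138, 135], [153, 151, 147], [153, 151, 147], [139, 137, 134], [134, 133, 132]] | [[135, 134, 132], [139, 136, 133], [142, 137, 133], [141, 137, 134], [102, 102, 99], [93, 101, 104], [102, 110, 115], [102, 111, 115]]
210 [[101, 110, 114], [99, 108, 112], [100, 108, 113], [101, 109, 114], [90, 97, 100], [121, 118, 115], [141, 138, 133], [139, 137, 133], [136, 132, 128]] | [[145, 143, 139], [142, 138, 134], [140, 138, 132], [130, 128, 123], [82, 87, 87], [119, 126, 127], [156, 163, 158], [156, 163, 158]]
275 [164 164 163 165 163 163 155 123  69  40  64  80  94 115 133 149 154 154
 154 153 143 140] [134 134 134 138 141 142 140 140 127 118 114 115 117 121 144 160]
300 [165 163 164 164 164 163 162 140  90  43  65 103 110  94 122 146 153 153
 153 154 152 149] [133 135 135 137 142 141 140 139 129 143 158 163 162 163 163 164]
335 [164 163 163 164 164 164 162 145  96  46  52  78  90 101 121 137 141 141
 141 141 139 138] [136 135 136 143 149 150 152 152 157 163 163 164 164 164 163 164]
```

Run:
```python
from m import *
s={k:v for k,v in np.load("w7.npz").items()}
e=np.array([.0857,.9963]);n=np.array([.9963,-.0857]);M=np.array([468.2,100.5])
for y in range(150,221,10):
    g=np.abs(np.diff(cv2.GaussianBlur(s["frame"],(3,3),0).astype(float),axis=1)).sum(2)[y]
    a=250+np.argmax(g[250:264]);b=347+np.argmax(g[347:362])
    A,B=[onz(s,(q+.5,y),36)[:2]-M for q in(a,b)]
    print(y,a,b,"lat",A@n,B@n,"mid",(A+B)@n/2,"s",A@e)
for uv,z in(((275,135.7),0),((335,136),0),((275,142),36),((335,140.5),36)): q=onz(s,uv,z)[:2]-M; print(uv,q@e,q@n)
```

```text
150 254 354 lat -54.22429763745676 81.725838545712 mid 13.750770454127624 s -40.374168182725384
160 254 354 lat -54.9949694507213 82.29894673203962 mid 13.651988640659162 s -54.15792515317797
170 255 353 lat -54.398123376990526 81.49310222691999 mid 13.54748942496473 s -68.20415876504491
180 256 353 lat -53.789220990042566 82.07542017471734 mid 14.143099592337384 s -82.53412682604609
190 258 353 lat -51.7566742390348 82.66962031527272 mid 15.45647303811896 s -97.1446595585708
200 259 352 lat -51.10797140630183 81.84269038587276 mid 15.367359489785462 s -112.06880827377019
210 259 355 lat -51.88640873328745 86.79205197442265 mid 17.452821620567594 s -127.31509574629136
220 260 354 lat -51.22543457515012 85.99093669324253 mid 17.382751059046203 s -142.87052594049723
(275, 135.7) -25.19933041876508 -31.015561792874283
(335, 136) -24.76664616028088 56.46569102591011
(275, 142) -29.270964371667727 -26.023854055124453
(335, 140.5) -26.467169903215833 54.86930011838166
```

The bay mouth is at (468.2, 100.5), heading 1.485. The case is about 15 mm to the far side, +0.025 rad, with its nose 25 mm out. One side push aligned to the bay corrects both.

>>> send_path(rows={"steps":[[0, 0, 0.15, -20, 40, 20, 85], [0, 0, 0.3, -47, 85, 40, 85], [0, 0, 0.45, -47, 85, 60, 85], [0, 0, 0.6, -47, 85, 80, 85], [0, 0, 0.75, -47, 85, 100, 85], [0, 0, 0.9, -47, 85, 120, 85], [0, 0, 1.05, -47, 85, 140, 85], [0, 0, 1.2, -47, 85, 160, 85], [0, 0, 1.35, -47, 85, 180, 85], [0, 0, 1.5, -47, 85, 203, 85], [0, 0, 1.582, -47, 85, 203, 85], [0, 0, 1.582, -47, 85, 203, 85], [0, 0, 1.582, -47, 85, 203, 85], [0, 0, 1.582, -47, 85, 203, 85]]})

```text
time_s: 15.45
ee_pos: [577.7, -7.1, 98.2]
eef_rot: [0.999, -0.044, -0.0, -0.0]
force: [-0.2, -0.2, 0.1]
gripper_width: 84.9
grasp_force: 0.0
```

Add to m.py:
```python
def where(h=1.485,M=(468.2,100.5)):
    o=manip.get_obs();q=o["eef_rot"];e=np.array([np.cos(h),np.sin(h)]);n=np.array([e[1],-e[0]]);d=o["ee_pos"][:2]-np.array(M)
    print("s",d@e,"lat",d@n,"z",o["ee_pos"][2],"head",2*np.arctan2(q[1],q[0]),"F",o["force"])
```

```bash
python3 -c "
from m import *
where()"
```

```text
s -97.80647646532802 lat 118.33699595589395 z 98.22633030220815 head -0.08849595309875373 F [-0.216 -0.182  0.082]
```

>>> send_path(rows={"steps":[[0, 0, 0, 0, 0, 45, 85], [0, 0, 0, 0, 0, 85, 85], [0, 0, 0, 0, 0, 94, 85], [0, 0, 0, -10, 0, 94, 85], [0, 0, 0, -20, 0, 94, 85], [0, 0, 0, -28, 0, 94, 85], [0, 0, 0, -34, 0, 94, 85], [0, 0, 0, -39, 0, 94, 85], [0, 0, 0, -39, 0, 94, 85], [0, 0, 0, -39, 0, 94, 85]]})

```text
time_s: 16.45
ee_pos: [540.0, -3.3, 5.0]
eef_rot: [0.999, -0.045, 0.001, -0.0]
force: [4.0, -0.7, 3.2]
gripper_width: 84.9
grasp_force: 1.9
```

```bash
python3 -c "
from m import *
where()"
```

```text
s -97.25633380871399 lat 80.41201506859095 z 5.010332485190387 head -0.09020471616711417 F [ 3.966 -0.654  3.192]
```

>>> send_path(rows={"steps":[[0, 0, 0, 6, 0, -5, 85], [0, 0, 0, 12, 0, -50, 85], [0, 0, -0.1, 12, 0, -100, 85], [0, 0, -0.25, 0, -10, -150, 85], [0, 0, -0.4, -20, -25, -200, 85], [0, 0, -0.55, -46, -48, -240, 85], [0, 0, -0.7, -46, -48, -280, 85], [0, 0, -0.85, -46, -48, -298, 85], [0, 0, -1.0, -46, -48, -298, 85], [0, 0, -1.15, -46, -48, -298, 85], [0, 0, -1.3, -46, -48, -298, 85], [0, 0, -1.45, -46, -48, -298, 85], [0, 0, -1.577, -46, -48, -298, 85], [0, 0, -1.577, -46, -48, -298, 85], [0, 0, -1.577, -46, -48, -298, 85]]})

```text
time_s: 17.95
ee_pos: [497.0, 48.2, 302.0]
eef_rot: [0.737, 0.675, -0.001, -0.001]
force: [-0.3, -0.1, -0.1]
gripper_width: 85.0
grasp_force: 0.0
```

Run:
```python
from m import *
where()
s=manip.snapshot("wrist"); cv2.imwrite("pics/w8.png",s["frame"]); np.savez("w8.npz",**{k:np.array(v) for k,v in s.items()})
L,R,F=meas(s)
for n,P,hz in(("L",L,0),("R",R,0),("F",F,1)):
    c,r=fit(s,P,53,hz); print(n,c,r,np.polyval(c,100 if not hz else 472))
e=np.array([.0857,.9963]);n=np.array([.9963,-.0857]);M=np.array([468.2,100.5])
g2=np.abs(np.diff(cv2.GaussianBlur(s["frame"],(3,3),0).astype(float),axis=1)).sum(2)
for y in range(150,221,10):
    g=g2[y]; a=235+np.argmax(g[235:258]);b=332+np.argmax(g[332:354])
    A,B=[onz(s,(q+.5,y),36)[:2]-M for q in(a,b)]
    print(y,a,b,"lat",A@n,B@n,"mid",(A+B)@n/2,"s",A@e)
for x in (262,280,300,320): print(x,s["frame"][128:148,x].max(1))
```

```text
s -49.60712994732992 lat 33.186107201719906 z 301.9570633830797 head 1.4828762228808838 F [-0.284 -0.085 -0.07 ]
L [  0.081 379.396] 1.1960512984248575 387.4547669638763
R [  0.094 539.698] 0.46198689220274436 549.1425706865822
F [ -0.089 142.806] 1.328674699538272 100.57625798680903
150 246 348 lat -69.34751981466252 68.21884716707055 mid -0.5643363237959869 s -42.09115089871134
160 247 347 lat -69.04442628333878 67.17716064235657 mid -0.9336328204911011 s -55.7827864594638
170 248 347 lat -68.73519516813481 67.48938827009462 mid -0.6229034490200933 s -69.75167492411146
180 248 347 lat -69.81072976785508 67.80800310431428 mid -1.0013633317703954 s -84.00479248654118
190 251 347 lat -66.69211486834921 68.13320316402032 mid 0.7205441478355608 s -98.55703164401547
200 252 346 lat -66.3486362777739 67.0471041330588 mid 0.3492339276424509 s -113.41005290361707
210 253 346 lat -65.99790878924202 67.37114064239933 mid 0.6866159265786581 s -128.5765377630259
220 253 348 lat -67.09010294224136 70.598732199544 mid 1.7543146286513225 s -144.0653797477971
262 [163 163 164 162 145  98  48  61 103 116  91 115 146 153 153 154 153 145
 139 141]
280 [163 164 164 163 145  98  47  53  79  96 115 129 147 154 154 154 152 145
 143 141]
300 [162 164 163 161 135  85  45  59 103 116  94 115 145 153 153 154 153 150
 148 147]
320 [163 164 163 162 134  85  41  38  61  86 112 132 148 153 154 154 152 147
 140 141]
```

The case is centred within about 1 mm and square. Next I go behind the clip end with the open fingers for the insertion push.

>>> send_path(rows={"steps":[[0, 0, 0, -45, -11, 50, 85], [0, 0, 0, -90, -22, 100, 85], [0, 0, 0, -140, -33, 150, 85], [0, 0, 0, -140, -33, 180, 85], [0, 0, 0, -140, -33, 220, 85], [0, 0, 0, -140, -33, 260, 85], [0, 0, 0, -140, -33, 297, 85], [0, 0, 0, -140, -33, 297, 85]]})

```text
time_s: 18.8
ee_pos: [449.3, -87.8, 0.6]
eef_rot: [0.737, 0.676, -0.003, -0.004]
force: [-1.1, -0.4, -0.1]
gripper_width: 85.3
grasp_force: 0.0
```

```bash
python3 -c "
from m import *
where()"
```

```text
s -189.20878789444905 lat -2.7393385816083162 z 0.6447570630894184 head 1.4850119366582029 F [-1.149 -0.382 -0.124]
```

>>> send_path(rows={"steps":[[0, 0, 0, 10, 0, 0, 85], [0, 0, 0, 20, 0, 0, 85], [0, 0, 0, 30, 0, 0, 85], [0, 0, 0, 40, 0, 0, 85], [0, 0, 0, 50, 0, 0, 85], [0, 0, 0, 60, 0, 0, 85], [0, 0, 0, 70, 0, 0, 85], [0, 0, 0, 80, 0, 0, 85], [0, 0, 0, 80, 0, 0, 85]]})

```text
time_s: 19.7
ee_pos: [460.6, -6.5, 6.7]
eef_rot: [0.735, 0.678, 0.001, 0.001]
force: [-0.1, 0.4, -0.6]
gripper_width: 85.1
grasp_force: 0.0
```

```bash
python3 -c "
from m import *
where()"
```

```text
s -107.30071877726297 lat 1.6258997625276963 z 6.711552571557335 head 1.4887915793853175 F [-0.122  0.376 -0.63 ]
```

>>> send_path(rows={"steps":[[0, 0, 0, 10, -1, 0, 85], [0, 0, 0, 20, -1, 0, 85], [0, 0, 0, 30, -1, 0, 85], [0, 0, 0, 36, -1, 0, 85]]})

```text
time_s: 20.1
ee_pos: [461.8, 27.5, 6.0]
eef_rot: [0.736, 0.677, -0.0, 0.001]
force: [-1.1, -5.1, 3.0]
gripper_width: 85.2
grasp_force: 2.6
```

```bash
python3 -c "
from m import *
where()"
```

```text
s -73.28226228495996 lat -0.13931235929283223 z 5.972475051872074 head 1.4863390259691156 F [-1.102 -5.058  3.038]
```

>>> send_path(rows={"steps":[[0, 0, 0, 6, 0, 0, 85], [0, 0, 0, 12, 0, 0, 85], [0, 0, 0, 18, 0, 0, 85], [0, 0, 0, 22, 0, 0, 85]]})

```text
time_s: 20.5
ee_pos: [463.5, 49.1, 5.6]
eef_rot: [0.736, 0.677, -0.0, 0.0]
force: [0.1, -5.7, 3.8]
gripper_width: 84.8
grasp_force: 2.7
```

```bash
python3 -c "
from m import *
where()"
```

```text
s -51.6467972495976 lat -0.3241326309987741 z 5.62982090551932 head 1.4861258801366248 F [ 0.099 -5.736  3.837]
```

Sliding freely at about 5 N. The last ~11 mm I do slowly, watching for the stop.

>>> send_path(rows={"steps":[[0, 0, 0, 3, 0, 0, 85], [0, 0, 0, 6, 0, 0, 85], [0, 0, 0, 8, 0, 0, 85], [0, 0, 0, 8, 0, 0, 85]]})

```text
time_s: 20.9
ee_pos: [464.2, 57.5, 5.4]
eef_rot: [0.736, 0.677, 0.0, 0.0]
force: [-0.7, -2.4, 2.7]
gripper_width: 85.2
grasp_force: 1.7
```

>>> send_path(rows={"steps":[[0, 0, 0, 2, 0, 0, 85], [0, 0, 0, 4, 0, 0, 85], [0, 0, 0, 4, 0, 0, 85]]})

```text
time_s: 21.2
ee_pos: [464.2, 59.7, 5.3]
eef_rot: [0.737, 0.676, -0.001, 0.0]
force: [0.2, -8.0, 4.8]
gripper_width: 85.1
grasp_force: 4.3
```

>>> send_path(rows={"steps":[[0, 0, 0, 1, 0, 0, 85], [0, 0, 0, 2, 0, 0, 85], [0, 0, 0, 2, 0, 0, 85]]})

```text
time_s: 21.5
ee_pos: [464.1, 59.7, 5.3]
eef_rot: [0.737, 0.676, -0.002, 0.001]
force: [0.0, -14.3, 6.1]
gripper_width: 84.8
grasp_force: 7.2
```

```bash
python3 -c "
from m import *
where()"
```

```text
s -40.99271578070202 lat -0.5824887085411954 z 5.28919382360344 head 1.484448990901933 F [  0.008 -14.311   6.11 ]
```

>>> send_path(rows={"steps":[[0, 0, 0, 1.5, 0, 0, 85], [0, 0, 0, 1.5, 0, 0, 85], [0, 0, 0, -4, 0, 0, 85], [0, 0, 0, -15, 0, 0, 85], [0, 0, 0, -25, 0, -40, 85], [0, 0, 0, -25, 0, -90, 85], [0, 0, 0, -25, 0, -140, 85], [0, 0, 0, -5, 15, -190, 85], [0, 0, 0, 0, 30, -240, 85], [0, 0, 0, 0, 33, -290, 85], [0, 0, 0, 0, 33, -297, 85], [0, 0, 0, 0, 33, -297, 85]]})

```text
time_s: 22.7
ee_pos: [498.9, 61.4, 304.8]
eef_rot: [0.736, 0.677, 0.002, 0.001]
force: [-0.7, 0.2, -0.5]
gripper_width: 85.0
grasp_force: 0.0
```

Run:
```python
from m import *
where()
s=manip.snapshot("wrist"); cv2.imwrite("pics/w9.png",s["frame"])
e=np.array([.0857,.9963]);n=np.array([.9963,-.0857]);M=np.array([468.2,100.5])
for lat in (-50,-10,10,50):
    col=[]
    for t in range(-50,11,3):
        X=M+t*e+lat*n; u=proj(s,[*X,38]); col.append(int(s["frame"][int(round(u[1])),int(round(u[0]))].max()))
    print(lat,col)
for t in (-20,-10):
    print(t,[int(s["frame"][tuple(np.round(proj(s,[*(M+t*e+l*n),36])).astype(int)[::-1])].max()) for l in range(-80,84,4)])
```

```text
s -36.29789987471143 lat 33.9437175960888 z 304.7640577638054 head 1.4876109795186376 F [-0.655  0.166 -0.537]
-50 [165, 164, 165, 165, 164, 165, 164, 155, 155, 153, 136, 134, 135, 136, 137, 136, 138, 157, 159, 159, 159]
-10 [139, 164, 165, 165, 165, 165, 164, 155, 155, 152, 140, 144, 144, 144, 143, 142, 149, 159, 159, 159, 158]
10 [120, 166, 165, 165, 165, 164, 165, 155, 155, 152, 141, 143, 143, 143, 144, 143, 149, 157, 158, 158, 157]
50 [118, 117, 117, 118, 116, 115, 116, 141, 144, 141, 142, 144, 141, 139, 146, 148, 149, 158, 158, 160, 158]
-20 [164, 164, 154, 154, 155, 142, 143, 139, 135, 137, 137, 137, 136, 134, 138, 137, 144, 143, 143, 144, 144, 143, 144, 143, 139, 140, 148, 149, 148, 149, 148, 147, 142, 143, 142, 143, 128, 110, 113, 113, 116]
-10 [164, 165, 146, 155, 153, 140, 135, 135, 137, 136, 137, 138, 137, 135, 139, 137, 143, 144, 143, 142, 143, 142, 144, 144, 141, 141, 148, 150, 149, 148, 149, 150, 149, 139, 148, 153, 132, 114, 154, 115, 115]
```

The lid's clip edge stands at s≈-30 mm across the whole width, so the case is square and fully home. As a last check, I lower the tips to just above the lid's shut height to confirm it stayed shut.

>>> send_path(rows={"steps":[[0, 0, 0, 16, -34, 45, 85], [0, 0, 0, 16, -34, 90, 85], [0, 0, 0, 16, -34, 135, 85], [0, 0, 0, 16, -34, 180, 85], [0, 0, 0, 16, -34, 225, 85], [0, 0, 0, 16, -34, 260, 85], [0, 0, 0, 16, -34, 270, 85], [0, 0, 0, 16, -34, 275, 85], [0, 0, 0, 16, -34, 275, 85], [0, 0, 0, 16, -34, 275, 85]]})

```text
time_s: 23.75
ee_pos: [465.8, 79.6, 28.5]
eef_rot: [0.736, 0.677, 0.001, 0.001]
force: [-0.2, -0.3, -0.4]
gripper_width: 85.0
grasp_force: 0.0
```

```bash
python3 -c "
from m import *
where()"
```

```text
s -21.05201181665197 lat -0.6015390685529627 z 28.477994116455598 head 1.4867068334078268 F [-0.154 -0.343 -0.41 ]
```

No contact with the tips at 41.5 mm, so the lid angle is below about 0.03 rad. I'll lift away and hand in.

>>> send_path(rows={"steps":[[0, 0, 0, 0, 0, -45, 85], [0, 0, 0, 0, 0, -95, 85], [0, 0, 0, 0, 0, -140, 85], [0, 0, 0, 0, 0, -140, 85]]})

```text
time_s: 24.15
ee_pos: [468.3, 80.6, 174.2]
eef_rot: [0.736, 0.677, 0.005, 0.004]
force: [-0.6, 0.4, -0.4]
gripper_width: 84.8
grasp_force: 0.0
```

```bash
python3 -c "
from rig import manip
print(manip.finish_job())"
```

```text
the job is handed in; nothing more can be done
None
```

The case is in the empty bay, hinge end first, lid shut on the bench beforehand, pushed home to a firm stop and let go; I handed the job in at 24 s, and no verdict was returned.

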